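# Stow the ring gauge on its post and snap the retaining cap home

## Task

Stow the thread ring gauge for the rig's motion: lower it (do not drop it) over the stowage post until it lies flat on the seat, then fit the snap cap over the stud above it and press it straight down past the click until it is fully home on the gauge. Finish while still pressing the cap firmly down with the gripper: do not let go or back off at the end. Leave the other things on the bench where they are.

Things in the scene. Friction and masses are not known exactly. Their poses are not given: they have to be found in the camera images.
- ring_gauge: squat stainless thread ring gauge: plain knurled ring, outside diameter 60, height 24, bore 30 mm, about 0.4 kg, lying flat on the bench. Origin: centre of its underside, z axis up along the bore
- snap_cap: round black moulded snap cap standing mouth down on the bench, about 50 g, 40 mm tall: flange of 44 mm diameter and 6 mm height at the foot, above it a knurled round head of 34 mm diameter with a closed flat top. The mouth is an inward lip of 21 mm diameter, 2.5 mm thick, with a wider groove (26 mm) behind it. Origin: centre of its underside (the mouth), z axis up
- stand: gauge stowage post fixed to the bench: round grey base plate, diameter 120, height 8 mm, with four bolts; white seat disc, diameter 48, top 14 mm over the bench; upright steel post. Above the seat: shaft of 25 mm diameter for 15 mm (2.5 mm clearance all round in the gauge), a cone up to 20 mm, then the narrower stud. Origin: centre of the plate's underside, on the bench, z up along the post
- seat (a point): centre of the seat's top face on the post's axis, 14 mm above the bench: the gauge's underside comes to lie here. Cap home: its flange stands on the gauge, its underside 24 mm and its top 64 mm above this point. The cap first rests on the balls 10 mm higher; pressing on takes a force that peaks near 15 N and drops at the click, then the cap moves freely down onto the gauge
- stud_top (a point): centre of the end of the stud, 48 mm above the seat. The stud is 18 mm in diameter from 20 to 43 mm above the seat, then a nose tapers to 12 mm at the end. Four spring-loaded balls stand 3.5 mm out of the stud, their centres 30.4 mm above the seat, and snap behind the cap's lip
- protector: bystander, not to be moved: grey cast iron thread protector, an open cup 86 mm in diameter (up to 93 over its ribs) and 58 mm tall. Origin: centre of its underside
- tally_counter: bystander, not to be moved: brass tally counter, a round body 46 mm in diameter and 20 mm tall lying face up, with a thumb lever on one side and a wire finger loop on the other (its whole length about 85 mm). Origin: centre of its underside
- lens: bystander, not to be moved: green glass inspection lens in a steel rim 60 mm in diameter and 10 mm tall, with a handle along its own +x to 98 mm from the centre. Origin: centre of its underside
- lamp: bystander, fixed: white base (150 x 120 x 32 mm) of a magnifier lamp with a black rocker switch, its arm and ring head about 250 mm tall swung away to -y. Origin: centre of its underside
There are look-alikes about, which are no part of the job. Leave any blue or green look-alike of the ring_gauge alone.

How it is judged:
By the outcome, as a careful person would: the job done as asked, in the order asked, and still so for the second after the job is handed in, while the arm keeps its last pose, push and grip.
It also fails if it takes over 54 s, if anything falls off the work surface, if the arm or the gripper's body presses on something with over 40 N, if the wrist force passes 120 N, or if a joint passes its speed limit or range.

## Robot

A 7-joint arm with a two-finger parallel gripper is mounted at the origin on the work surface. World frame = base frame: x ahead of the robot, y to its left, z up, the work surface at z = 0. Lengths are in m, angles in rad, forces in N, time in s.
With the tool pointing down it reaches from about 0.4 to 0.875 m from the base axis. Payload 19.3 kg.
Tool frame: the origin (TCP) lies between the finger pads; the fingertips stand 25 mm ahead of it and the grasp point (between the pads) lies 6 mm ahead of it (robot.nose_length is the distance from the TCP to the fingertips, in m); y points along the fingers, z is the direction in which the jaws open and shut, and the axes are right-handed (so a half turn about y gives the same grasp; the last joint's range is limited). The gripper opens to 85 mm and grips with 20 to 120 N. Pads are 22 mm wide; open, the fingers measure 114 mm over their backs; the gripper's body (76 mm by 85 mm) begins 54 mm behind the grasp point. The pads swing forward as they close: fully open they stand 13 mm farther back than shut.
Start: joints at [-1.344, 0.521, -0.036, 1.599, 0.021, 1.021, -0.113], TCP at [0.183, 0.598, 0.256] pointing down, gripper open.
Joint ranges: [-2.91, 2.91], [-0.3, 2.13], [-1.5, 1.42], [0.17, 2.43], [-1.26, 4.41], [0.16, 1.93], [-2.52, 2.52]. Speed limits (rad/s): [1.89, 1.89, 2.39, 2.39, 3.01, 3.01, 3.01].

## Interface

Orientations are given as a rotation vector (axis times angle).
In Python, from plant import robot gives the robot as it stands.
- The arm moves only by the tool apply_moves, never from a script. Its argument "targets" is a list of rows, each a list of 3 entries, a list of its own where there are three numbers: the shift along the tool's x, y, z in mm, then the turn, a rotation vector about the tool's x, y, z in degrees, then the finger opening in mm, from 0 to 85.4. A call has exactly 8 rows; each row is the pose to reach, as a shift and turn from the pose measured when the call began, along the tool's axes at that moment; what a row does not reach only later rows make up. A row lasts 1/8 s, in which the tool goes at most 62.5 mm and 10.7 degrees, less where a joint would pass 70% of its speed; a pose out of reach is approached as far as the arm can. A call with a gripper value outside its range is refused whole. The fingers move at their own pace and stop on an object; "force" is the grip in N (left out, the last holds). Time passes only in rows, so rows that repeat a pose let the fingers close, or fill a call up. It gives the time, the measured TCP pose, the force and the opening at its end, in the units of the state.
- robot.observe(): the state, without advancing time (a new reading comes with each control period).
- robot.camera(name): name is "scene" or "top" or "wrist"; returns the picture (384x512x3 uint8, blue, green, red); there is no depth.
- robot.camera_info(name): a dict with "fx", "fy", "cx", "cy" (pixels), "k1" (the pictures are not rectified: a ray, as slopes to the right and down, at radius r is drawn at 1 + k1 r^2 times it, then the intrinsics apply), "extrinsics" (4x4, takes a point from world to camera coordinates). Camera axes: x right, y up, looking along -z (the intrinsics and any distortion apply to the point x, -y, -z); pixel columns grow to the right and rows downward; lengths in m; the calibration is good to about 2 mm. A picture is of the moment at which its call begins: read the wrist's pose just before it. camera_info takes no time and is no camera call; for the wrist camera it gives the pose at the moment of the call.
- robot.close_job(): hands the job in, once; it reports no verdict.
Trained networks look in the newest picture that a camera, given by its name, has taken for a name from the list of things; names that differ only in an ending like _2 or _b are one class to them, and where a whole thing is asked for, a point or a joint stands for the part that bears it (a point fixed in the world has none). Each returns a list of dicts, best first, with "p" (0 to 1); they miss things now and then, are a little off and sometimes report something else, mostly with a low value. They report only what shows in the picture. A call takes as long as a camera call. They do not tell look-alikes from the thing itself.
- robot.recognise(camera, query): "bbox" ([centre column, centre row, width, height] in pixels, round what is visible of it).
- robot.regions_of(camera, query): "region" (384x512 bool, what is visible of it) and "bbox" ([centre column, centre row, width, height] in pixels, round what is visible of it).
- robot.pinpoint(camera, query): "pixel" ([column, row] in pixels: a listed point, or the origin of a listed thing).
The state is a dict: "t": time; "joints": joint angles; "qvel": joint speeds; "joint_torque": joint torques, N m; "ee_pos": TCP position; "orientation": TCP orientation; "ft_force": force on the tool from outside, world axes, zero at the start; "moment": the same for the moment, N m; "opening": finger opening in m.
Only numpy, scipy, OpenCV 4.12 (cv2) and the standard library are available. Lean on these libraries where they do the work, as an engineer would, in place of code of your own. Each camera call takes 0.05 s, during which the arm holds its last target. There are 200 camera calls.

## Working session

There is one attempt and no reset: what is moved stays moved. The work goes in short steps, Python scripts to look and compute and a tool call to move; the robot and the scene stay as the last step left them, time stands still between calls to the robot, and variables do not carry over. Pictures are saved under pics/ and viewed, about 8 in all and at most 12, crops included, and the job is handed in when it is done.

Besides the shell and the picture viewer there is one more tool, called in YAML: its name, and indented under it one key for each argument. apply_moves: Moves the arm, as the interface text tells. Its arguments: {"type":"object","properties":{"targets":{"type":"array"},"force":{"type":"number"}},"required":["targets"]}

```bash
ls; mkdir -p pics
cat > h.py <<'E'
import numpy as np, cv2
from scipy.spatial.transform import Rotation as R
from plant import robot
def ray(info,px):
    K=np.array([[info['fx'],0,info['cx']],[0,info['fy'],info['cy']],[0,0,1.]])
    s=cv2.undistortPoints(np.array([[px]],float),K,np.array([info['k1'],0,0,0,0.]))[0,0]
    T=np.array(info['extrinsics']); d=T[:3,:3].T@np.array([s[0],-s[1],-1]); return -T[:3,:3].T@T[:3,3],d
def onz(info,px,z):
    o,d=ray(info,px); return o+d*(z-o[2])/d[2]
def proj(info,p):
    T=np.array(info['extrinsics']); c=T[:3,:3]@np.array(p)+T[:3,3]; s=np.array([c[0],-c[1]])/-c[2]
    s=s*(1+info['k1']*(s@s)); return [info['fx']*s[0]+info['cx'],info['fy']*s[1]+info['cy']]
def local(p):  # world point relative to TCP in tool axes, mm
    o=robot.observe(); return R.from_rotvec(o['orientation']).inv().apply(np.array(p)-o['ee_pos'])*1000
np.set_printoptions(precision=4,suppress=True)
E
python3 - <<'E'
from h import *
o=robot.observe(); print(o); print(R.from_rotvec(o['orientation']).as_matrix())
a=robot.camera('top');b=robot.camera('scene')
cv2.imwrite('pics/top.png',cv2.resize(a,(800,600)));cv2.imwrite('pics/scene.png',cv2.resize(b,(800,600)))
for c in('top','scene'):
  i=robot.camera_info(c)
  for q,z in(('ring_gauge',0),('snap_cap',0),('stand',0),('seat',.014),('stud_top',.062),('protector',0),('tally_counter',0),('lens',0),('lamp',0)):
    for d in robot.pinpoint(c,q)[:4]:
      print(c,q,round(d['p'],2),np.array(d['pixel']),onz(i,d['pixel'],z))
print(robot.observe()['t'])
E
```

```text
pics
{'t': 0.0, 'joints': array([-1.3442,  0.522 , -0.0363,  1.6   ,  0.0212,  1.0211, -0.1128]), 'qvel': array([ 0.0005,  0.0007, -0.    , -0.0003,  0.0024,  0.0008,  0.0005]), 'joint_torque': array([  0.0001, -92.7106,   1.9802, -36.9935,   0.0179,   0.0082,
        -0.    ]), 'ee_pos': array([0.1827, 0.5974, 0.2557]), 'orientation': array([-1.5593,  0.2331, -0.2329]), 'ft_force': array([0.7444, 0.5768, 1.2023]), 'moment': array([0.0389, 0.0325, 0.0091]), 'opening': 0.08554124735474776}
[[ 0.9563 -0.0003  0.2925]
 [-0.2925 -0.0011  0.9563]
 [ 0.0001 -1.     -0.0011]]
top ring_gauge 0.77 [ 87. 231.] [0.4771 0.3384 0.    ]
top ring_gauge 0.71 [119.2 289.1] [0.326  0.2471 0.    ]
top ring_gauge 0.63 [165.9 229.7] [0.4775 0.1295 0.    ]
top ring_gauge 0.59 [130.7 239.6] [0.4528 0.2217 0.    ]
top snap_cap 0.5 [121.  184.4] [0.6014 0.2532 0.    ]
top stand 0.91 [225.1 186.5] [ 0.5911 -0.0272  0.    ]
top seat 0.83 [223.1 186.3] [ 0.589  -0.0227  0.014 ]
top seat 0.38 [128.4 240. ] [0.4508 0.2236 0.014 ]
top stud_top 0.89 [223.1 178.3] [ 0.6    -0.0258  0.062 ]
top protector 0.87 [300.3 
[... 270 characters left out ...]
g_gauge 0.53 [265.7 170.5] [0.4852 0.1215 0.    ]
scene ring_gauge 0.5 [290.7 146.4] [0.4885 0.316  0.    ]
scene ring_gauge 0.48 [272.5 154.3] [0.4567 0.2306 0.    ]
scene snap_cap 0.62 [312.5 166.3] [0.6094 0.2209 0.    ]
scene stand 0.91 [272.8 204.8] [ 0.5883 -0.0374  0.    ]
scene seat 0.67 [275.9 197.7] [ 0.5889 -0.0196  0.014 ]
scene stud_top 0.59 [276.3 188.6] [ 0.5989 -0.0422  0.062 ]
scene protector 0.74 [198.  230.4] [ 0.4667 -0.2327  0.    ]
scene tally_counter 0.72 [234.1 256. ] [ 0.5977 -0.2693  0.    ]
scene tally_counter 0.33 [275.2 187.4] [0.5554 0.0468 0.    ]
scene lens 0.68 [323.4 218.8] [ 0.7373 -0.0289  0.    ]
scene lamp 0.71 [159.9 305.9] [ 0.5378 -0.4704  0.    ]
1.0
```

View pics/top.png

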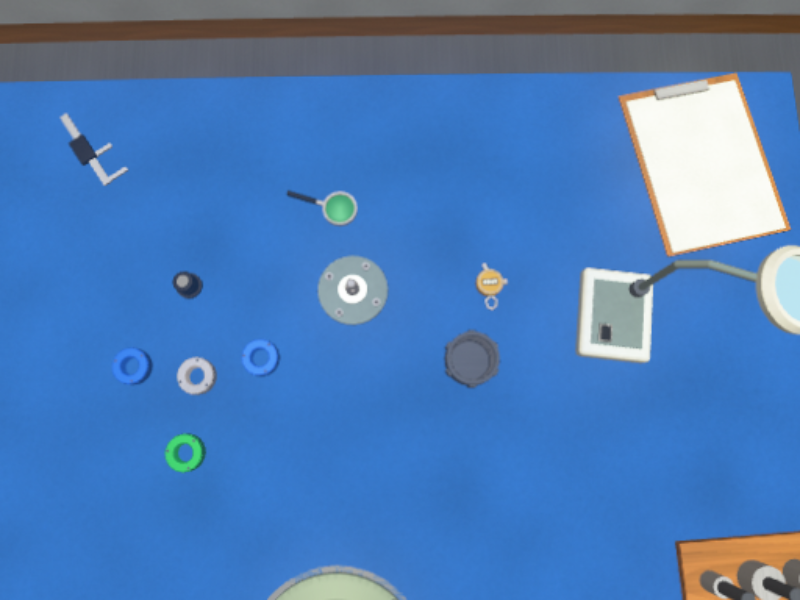

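View pics/scene.png

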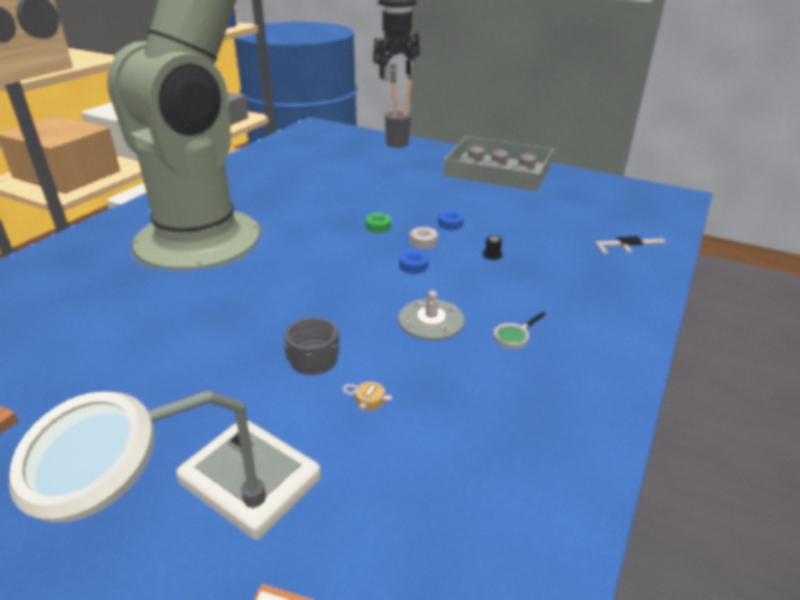

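Candidates for the gauge in the top picture (512-scale): blue (87,231), green (119,289), blue (166,230) and bare steel (128,240). I choose the steel one, at about (0.453, 0.223). The cap is at about (0.605, 0.24) and the stand at about (0.589, -0.025). I'll go above the gauge for a close look.

apply_moves:
  targets:
    - [[46, 0, -35], [0, 8, 0], 85]
    - [[92, 0, -70], [0, 16, 0], 85]
    - [[138, 0, -105], [0, 24, 0], 85]
    - [[184, 0, -139], [0, 32, 0], 85]
    - [[230, 0, -174], [0, 40, 0], 85]
    - [[276, 0, -209], [0, 48, 0], 85]
    - [[322, 0, -244], [0, 56, 0], 85]
    - [[368, 0, -279], [0, 63, 0], 85]

```text
t: 2.0
ee_pos: [0.454, 0.2217, 0.2566]
orientation: [-1.284, 1.083, -1.083]
ft_force: [0.7, 1.5, -0.2]
opening: 0.0847
```

Run:
```python
from h import *
o=robot.observe(); print(o['t'],o['ee_pos'],o['joints'],R.from_rotvec(o['orientation']).as_matrix()[:,2],o['qvel'])
i=robot.camera_info('wrist');a=robot.camera('wrist');cv2.imwrite('pics/w1.png',a)
for q,z in(('ring_gauge',0),('snap_cap',0),('stand',0)):
    for d in robot.regions_of('wrist',q)[:4]:
      b=d['bbox'];print(q,round(d['p'],2),np.array(b),onz(i,b[:2],z), a[d['region']].mean(0))
    for d in robot.pinpoint('wrist',q)[:4]:
      print(q,round(d['p'],2),np.array(d['pixel']),onz(i,d['pixel'],z))
```

```text
2.0 [0.454  0.2217 0.2566] [-0.8279  0.3454  0.3284  1.9239 -0.1408  0.8937 -0.2589] [0.9855 0.1695 0.0006] [ 0.6623  0.123   0.363  -0.1198 -0.1848  0.0426  0.1421]
ring_gauge 0.91 [295.8  59.8  56.3  63.8] [0.472  0.3424 0.    ] [219.3495 121.4188  62.288 ]
ring_gauge 0.86 [258.3 159.6  51.4  55.1] [0.45   0.2258 0.    ] [176.1489 158.2549 154.3125]
ring_gauge 0.72 [269.1 245.1  47.9  57.1] [0.4825 0.1178 0.    ] [188.875   91.1764  33.8556]
ring_gauge 0.62 [153.6 126.5  61.   62.9] [0.3235 0.2438 0.    ] [ 87.4834 154.9033  37.6649]
ring_gauge 0.92 [268.5 235.9] [0.4795 0.1304 0.    ]
ring_gauge 0.86 [261.1 158.7] [0.4531 0.2274 0.    ]
ring_gauge 0.68 [295.1  62.1] [0.4717 0.34   0.    ]
ring_gauge 0.64 [154.8 123.7] [0.3246 0.2472 0.    ]
snap_cap 0.74 [397.6 163.5  47.9  35.8] [0.6164 0.25   0.    ] [86.5112 67.5335 55.8164]
snap_cap 0.88 [392.2 161.2] [0.609  0.2516 0.    ]
snap_cap 0.59 [326.2 355.7] [ 0.5981 -0.046   0.    ]
snap_cap 0.2 [326.7 346.5] [ 0.5948 -0.0293  0.    ]
stand 0.71 [328.2 340.   80.3  52.7] [ 0.5941 -0.0174  0.    ] [151.2199 146.8859 132.5949]
stand 0.27 [259.5 160.2  52.   54.4] [0.4515 0.2253 0.    ] [176.2769 158.8941 155.345 ]
stand 0.89 [328.3 349. ] [ 0.5982 -0.0334  0.    ]
```

View pics/w1.png

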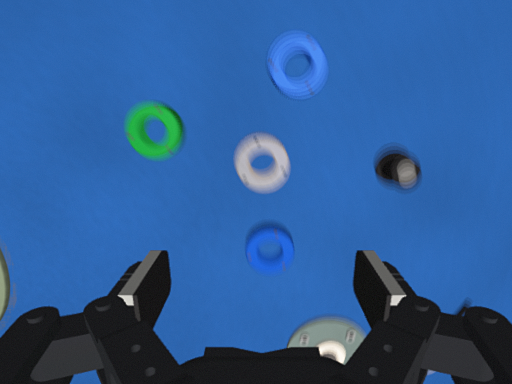

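The picture is blurred because the arm was still moving. Steel gauge at (261,160), cap at (398,165), stand at the bottom (328,349), blue rings at (297,65) and (269,246), green at (154,130). I'll descend part way and look again.

apply_moves:
  targets:
    - [[0, 30, 0], [0, 0, 0], 85]
    - [[-1, 60, 0], [0, 0, 0], 85]
    - [[-3, 90, 0], [0, 0, 0], 85]
    - [[-3, 120, 0], [0, 0, 0], 85]
    - [[-3, 140, 0], [0, 0, 0], 85]
    - [[-3, 140, 0], [0, 0, 0], 85]
    - [[-3, 140, 0], [0, 0, 0], 85]
    - [[-3, 140, 0], [0, 0, 0], 85]

```text
t: 3.35
ee_pos: [0.4523, 0.2277, 0.1172]
orientation: [-1.286, 1.078, -1.077]
ft_force: [0.2, -1.5, 0.3]
opening: 0.0849
```

Run:
```python
from h import *
o=robot.observe(); print(o['t'],o['ee_pos'],R.from_rotvec(o['orientation']).as_matrix()[:,2],abs(o['qvel']).max())
i=robot.camera_info('wrist');a=robot.camera('wrist');cv2.imwrite('pics/w2.png',a)
for q,z in(('ring_gauge',0),('snap_cap',0),):
    for d in robot.regions_of('wrist',q)[:4]:
      b=d['bbox'];print(q,round(d['p'],2),np.array(b), a[d['region']].mean(0))
      if q=='ring_gauge':
        # fit top outer ellipse: silhouette of known cylinder by center search
        c,_=cv2.findContours(d['region'].astype(np.uint8),0,1);c=max(c,key=cv2.contourArea)[:,0]
        th=np.linspace(0,2*np.pi,40)
        from scipy.optimize import least_squares
        def sil(p):
          pts=[proj(i,(p[0]+.03*np.cos(t),p[1]+.03*np.sin(t),z)) for z in(0,.024) for t in th]
          h=cv2.convexHull(np.array(pts,np.float32)); return [cv2.pointPolygonTest(h,tuple(map(float,k)),True) for k in c[::3]]
        s=least_squares(sil,onz(i,b[:2],.012)[:2],diff_step=1e-3,x_scale=.01);print('fit',s.x,np.abs(s.fun).mean(),local([*s.x,.012]))
    for d in robot.pinpoint('wrist',q)[:4]:
      print(q,round(d['p'],2),np.array(d['pixel']),onz(i,d['pixel'],z))
```

```text
3.35 [0.4523 0.2277 0.1172] [0.9844 0.1762 0.0011] 0.004990845421583483
ring_gauge 0.85 [ 90.3 150.8 102.5  92.4] [ 59.6365 148.4287  29.1204]
fit [0.3268 0.2446] 1.2041447629169362 [ -38.7794  104.8779 -120.4787]
ring_gauge 0.78 [261.1 201.8  80.2  88.4] [167.6634 166.2543 169.7149]
fit [0.4509 0.2308] 0.9230180217669889 [ -3.2742 104.9372  -0.7249]
ring_gauge 0.67 [273.1 319.8  72.8  71.1] [170.6581  78.5765  26.2604]
fit [0.479  0.1285] 3.101262830539185 [102.3504 104.8476   8.8902]
ring_gauge 0.62 [318.9  48.6 103.5  95. ] [212.9533 116.2225  58.6794]
fit [0.4684 0.3376] 1.750395820062258 [-105.3714  105.0585   35.2312]
ring_gauge 0.74 [262.2 199. ] [0.4531 0.228  0.    ]
ring_gauge 0.7 [268.4 312.2] [0.477  0.1264 0.    ]
ring_gauge 0.58 [ 99.6 145.8] [0.3262 0.2476 0.    ]
snap_cap 0.91 [470.9 210.9  82.1  63.5] [42.6812 41.2095 41.6533]
snap_cap 0.73 [457.8 205.1] [0.6074 0.2504 0.    ]
```

View pics/w2.png

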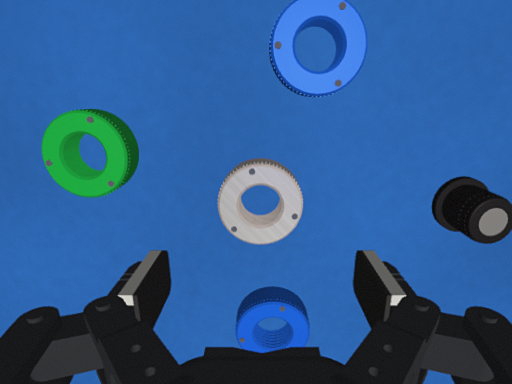

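The gauge is confirmed as the bare steel ring at (261,203), between the open fingers. The outline fit and the network agree to 3 mm. I'll descend and grip.

apply_moves:
  targets:
    - [[-2, 20, -1], [0, 0, 0], 85]
    - [[-2, 45, -1], [0, 0, 0], 85]
    - [[-2, 70, -1], [0, 0, 0], 85]
    - [[-2, 87, -1], [0, 0, 0], 85]
    - [[-2, 87, -1], [0, 0, 0], 85]
    - [[-2, 87, -1], [0, 0, 0], 50]
    - [[-2, 87, -1], [0, 0, 0], 50]
    - [[-2, 87, -1], [0, 0, 0], 50]
  force: 60

```text
t: 4.6
ee_pos: [0.451, 0.2294, 0.0309]
orientation: [-1.286, 1.078, -1.078]
ft_force: [-3.1, -2.4, 16.8]
opening: 0.0576
```

apply_moves:
  targets:
    - [[0, 0, 0], [0, 0, 0], 50]
    - [[0, 0, 0], [0, 0, 0], 50]
    - [[0, 0, 0], [0, 0, 0], 50]
    - [[0, -10, 0], [0, 0, 0], 50]
    - [[0, -40, 0], [0, 0, 0], 50]
    - [[0, -80, 0], [0, 0, 0], 50]
    - [[0, -120, 0], [0, 0, 0], 50]
    - [[0, -140, 0], [0, 0, 0], 50]

```text
t: 5.6
ee_pos: [0.4512, 0.2294, 0.1734]
orientation: [-1.283, 1.077, -1.078]
ft_force: [0.6, -0.3, -3.9]
opening: 0.0574
```

apply_moves:
  targets:
    - [[46, -3, 16], [0, 0, 0], 50]
    - [[92, -3, 32], [0, 0, 0], 50]
    - [[138, -3, 48], [0, 0, 0], 50]
    - [[184, -3, 64], [0, 0, 0], 50]
    - [[230, -3, 80], [0, 0, 0], 50]
    - [[277, -3, 96], [0, 0, 0], 50]
    - [[277, -3, 96], [0, 0, 0], 50]
    - [[277, -3, 96], [0, 0, 0], 50]

```text
t: 6.6
ee_pos: [0.594, -0.0263, 0.1762]
orientation: [-1.283, 1.078, -1.078]
ft_force: [-0.4, 0.7, -3.6]
opening: 0.0576
```

Run:
```python
from h import *
o=robot.observe(); print(o['t'],o['ee_pos'],R.from_rotvec(o['orientation']).as_matrix()[:,2],abs(o['qvel']).max())
robot.camera('top');i=robot.camera_info('wrist');a=robot.camera('wrist');cv2.imwrite('pics/w3.png',cv2.resize(a,(768,576)))
for q,z in(('stand',0),('seat',.014),('stud_top',.062),('ring_gauge',.148)):
    for d in robot.pinpoint('wrist',q)[:3]:
      p=onz(i,d['pixel'],z);print(q,round(d['p'],2),np.array(d['pixel']),p,local(p))
g=o['ee_pos'];print('tcp px',proj(i,g),'grasp px',proj(i,g-[0,0,.006]),'ring under',proj(i,g-[0,0,.03]), 'ring top', proj(i,g-[0,0,.006]))
```

```text
6.6 [ 0.594  -0.0263  0.1762] [0.9845 0.1753 0.0029] 0.022747246033134036
stand 0.8 [261.  184.3] [ 0.595  -0.0293  0.    ] [  4.3931 176.2272  -0.3644]
stand 0.41 [259.3 249.1] [ 0.6054 -0.0969  0.    ] [ 72.8142 176.0322  -2.1298]
seat 0.75 [257.7 190.7] [ 0.5924 -0.0321  0.014 ] [  6.6299 162.1841  -3.4329]
stud_top 0.91 [259.8 208.7] [ 0.5944 -0.0324  0.062 ] [  6.989  114.1923  -1.359 ]
ring_gauge 0.7 [260.2 248.9] [ 0.5932 -0.0239  0.148 ] [-1.9527 28.1813 -0.7866]
tcp px [np.float64(261.0659446308982), np.float64(284.16837294293475)] grasp px [np.float64(261.02762214002564), np.float64(276.65982692150976)] ring under [np.float64(260.9011410806127), np.float64(251.80713870298206)] ring top [np.float64(261.02762214002564), np.float64(276.65982692150976)]
```

View pics/w3.png

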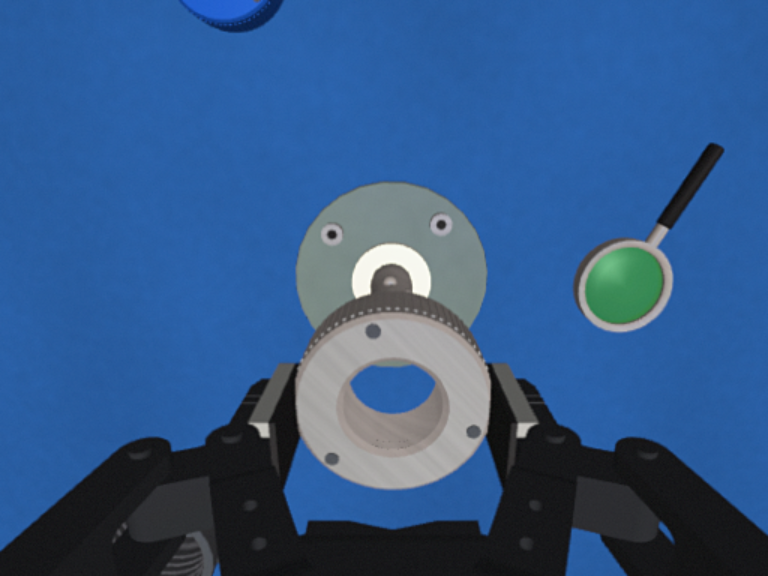

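The held gauge's top face is centred near (393,402) at 768 scale and the post tip near (390,280). I'll fit both properly from this picture.

```bash
cat >> h.py <<'E'
from scipy.optimize import least_squares
def circ(P,r=None):
    f=(lambda p:np.hypot(*(P-p[:2]).T)-(r or p[2]))
    s=least_squares(f,[*P.mean(0),r or .03],loss='soft_l1',f_scale=.0005); return s.x, np.abs(f(s.x)).mean()
E
cat > m.py <<'E'
from h import *
i=robot.camera_info('wrist');o=robot.observe()
a=cv2.resize(cv2.imread('pics/w3.png'),(512,384),interpolation=cv2.INTER_AREA)
def edge(mask,c,angs,rmax):
    out=[]
    for t in angs:
        u=np.array([np.cos(t),np.sin(t)]); ks=np.arange(rmax,5,-.5)
        for k in ks:
            x,y=c+u*k
            if 0<=int(round(y))<384 and 0<=int(round(x))<512 and mask[int(round(y)),int(round(x))]: out.append(c+u*(k+.25)); break
    return np.array(out)
b=a.astype(int); blue=(b[...,0]-b[...,2]>60)
dark=b.max(2)<70
# ring: outer lower arc (image angles ~ 30..150 deg => below)
th=np.radians(np.r_[62:119:2]); m=~blue
e=edge((b.min(2)>95).astype(bool),np.array([262,268.]),np.radians(np.r_[50:131:2]),75)
zt=o['ee_pos'][2]-.0069
P=np.array([onz(i,p,zt)[:2] for p in e])
for r in(.03,None):
    s,res=circ(P,r);print('ring r',r,s,res,local([*s[:2],zt]))
# bore top edge: inner (blue/dark grey inside) skip. plate: upper arc
e=edge(~blue,np.array([261,184.]),np.radians(np.r_[190:351:4]),90)
P=np.array([onz(i,p,.008)[:2] for p in e])
for r in(.06,None):
    s,res=circ(P,r);print('plate',s,res,local([*s[:2],.014]))
e=edge(b.min(2)>200,np.array([261,185.]),np.radians(np.r_[170:371:5]),32)
P=np.array([onz(i,p,.014)[:2] for p in e])
for r in(.024,None):
    s,res=circ(P,r);print('seat',s,res,local([*s[:2],.014]))
c=cv2.resize(a[100:340,150:370],None,fx=2.5,fy=2.5,interpolation=cv2.INTER_CUBIC);cv2.imwrite('pics/c3.png',c)
E
python3 m.py
```

```text
ring r 0.03 [ 0.6042 -0.0798  0.03  ] 0.0029720689710700516 [54.9238  6.7603  0.2091]
ring r None [  24.6766 -134.1876  136.2799] 0.001656996595107646 [136305.6647   -341.7181      3.9851]
plate [ 0.5947 -0.0294  0.06  ] 0.0003529794763913788 [  4.0338 162.1675  -0.7071]
plate [ 0.5946 -0.0285  0.0593] 0.0003060980579338475 [  3.2041 162.1698  -0.6624]
seat [ 0.5949 -0.0294  0.024 ] 0.0002570280563120215 [  4.0934 162.168   -0.5124]
seat [ 0.5949 -0.0293  0.0239] 0.0002528741401173227 [  3.9914 162.1683  -0.5135]
```

View pics/c3.png

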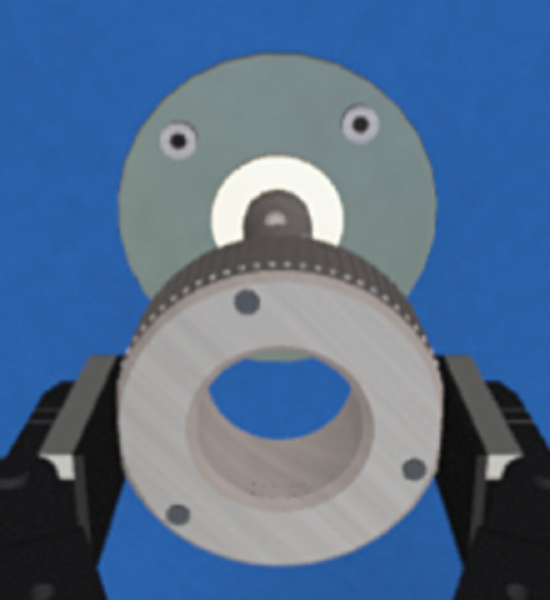

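```bash
sed -i 's/np.radians(np.r_\[50:131:2\]),75)/np.radians(np.r_[20:161:2]),64)/' m.py
cat >> m.py <<'E'
q=[(187,428),(374,428),(280,345),(280,512),(201,378),(362,378),(215,486),(347,486)]
P=np.array([onz(i,(150+x/2.5,100+y/2.5),zt)[:2] for x,y in q]);s,res=circ(P);print('bore',s,res,local([*s[:2],zt]))
E
python3 m.py
```

```text
ring r 0.03 [ 0.6036 -0.0741  0.03  ] 0.007764822484932122 [49.2574  6.7761  0.5959]
ring r None [ 0.5943 -0.0243  0.0294] 0.00016879205019077018 [-1.4315  6.9046  0.2619]
plate [ 0.5947 -0.0294  0.06  ] 0.0003529794763913788 [  4.0338 162.1675  -0.7071]
plate [ 0.5946 -0.0285  0.0593] 0.0003060980579338475 [  3.2041 162.1698  -0.6624]
seat [ 0.5949 -0.0294  0.024 ] 0.0002570280563120215 [  4.0934 162.168   -0.5124]
seat [ 0.5949 -0.0293  0.0239] 0.0002528741401173227 [  3.9914 162.1683  -0.5135]
bore [ 0.5946 -0.0245  0.0169] 0.00029776772509007045 [-1.1555  6.9048  0.5165]
```

apply_moves:
  targets:
    - [[3, 5, -1], [0, 0, 0], 50]
    - [[5, 15, -1], [0, 0, 0], 50]
    - [[5, 35, -1], [0, 0, 0], 50]
    - [[5, 55, -1], [0, 0, 0], 50]
    - [[5, 75, -1], [0, 0, 0], 50]
    - [[5, 90, -1], [0, 0, 0], 50]
    - [[5, 95, -1], [0, 0, 0], 50]
    - [[5, 95, -1], [0, 0, 0], 50]

```text
t: 7.9
ee_pos: [0.5945, -0.0307, 0.0811]
orientation: [-1.284, 1.077, -1.077]
ft_force: [-0.3, 1.3, -3.9]
opening: 0.0575
```

Run:
```python
from h import *
o=robot.observe(); print(o['t'],o['ee_pos'],o['ft_force'],R.from_rotvec(o['orientation']).as_matrix()[:,1],abs(o['qvel']).max())
i=robot.camera_info('wrist');a=robot.camera('wrist');cv2.imwrite('pics/w4.png',a)
cv2.imwrite('pics/c4.png',cv2.resize(a[180:350,170:350],None,fx=3.3,fy=3.3,interpolation=cv2.INTER_CUBIC))
p=np.array([.5949,-.0294,.062]);print('pred stud top px',proj(i,p),'local',local(p))
```

```text
7.9 [ 0.5945 -0.0307  0.0811] [-0.2521  1.3098 -3.8734] [ 0.0028  0.003  -1.    ] 0.015731317770136047
pred stud top px [np.float64(262.46384672333835), np.float64(258.77321835801945)] local [-1.1745 19.5298  0.3898]
```

View pics/c4.png

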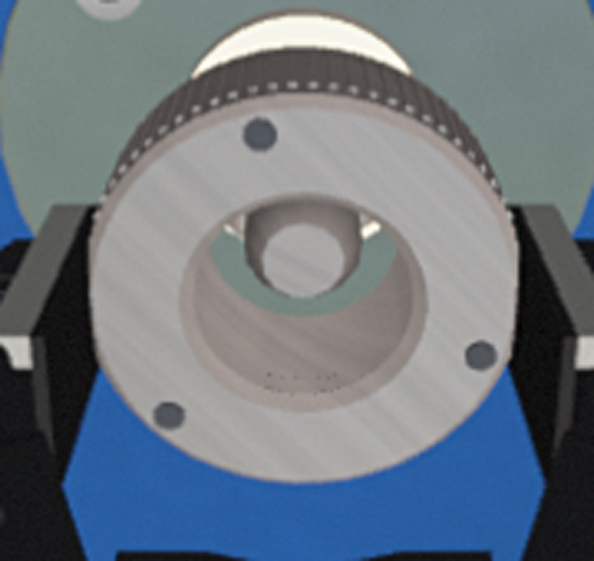

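The stud tip shows at about (262,259), within 0.5 px of the prediction, and it is coaxial with the bore. I'll lower slowly onto the seat.

apply_moves:
  targets:
    - [[0, 6, 0], [0, 0, 0], 50]
    - [[0, 12, 0], [0, 0, 0], 50]
    - [[0, 18, 0], [0, 0, 0], 50]
    - [[0, 24, 0], [0, 0, 0], 50]
    - [[0, 29, 0], [0, 0, 0], 50]
    - [[0, 33, 0], [0, 0, 0], 50]
    - [[0, 35, 0], [0, 0, 0], 50]
    - [[0, 36, 0], [0, 0, 0], 50]

```text
t: 8.95
ee_pos: [0.5948, -0.0306, 0.0455]
orientation: [-1.283, 1.076, -1.077]
ft_force: [0.0, -0.5, -3.7]
opening: 0.0574
```

apply_moves:
  targets:
    - [[0, 0.5, 0], [0, 0, 0], 50]
    - [[0, 1, 0], [0, 0, 0], 50]
    - [[0, 1, 0], [0, 0, 0], 50]
    - [[0, 1.5, 0], [0, 0, 0], 50]
    - [[0, 1.5, 0], [0, 0, 0], 50]
    - [[0, 1.5, 0], [0, 0, 0], 50]
    - [[0, 1.5, 0], [0, 0, 0], 50]
    - [[0, 1.5, 0], [0, 0, 0], 50]

```text
t: 9.95
ee_pos: [0.5949, -0.0306, 0.045]
orientation: [-1.283, 1.076, -1.077]
ft_force: [-6.6, 1.1, 17.0]
opening: 0.0578
```

Contact came at TCP z = 0.045, as predicted for the seat. I'll release and rise.

apply_moves:
  targets:
    - [[0, -0.5, 0], [0, 0, 0], 60]
    - [[0, -0.5, 0], [0, 0, 0], 85]
    - [[0, -0.5, 0], [0, 0, 0], 85]
    - [[0, -0.5, 0], [0, 0, 0], 85]
    - [[0, -20, 0], [0, 0, 0], 85]
    - [[0, -60, 0], [0, 0, 0], 85]
    - [[0, -110, 0], [0, 0, 0], 85]
    - [[0, -150, 0], [0, 0, 0], 85]

```text
t: 10.95
ee_pos: [0.5945, -0.0313, 0.1983]
orientation: [-1.281, 1.075, -1.079]
ft_force: [0.6, -0.9, -0.2]
opening: 0.085
```

Run:
```python
from h import *
o=robot.observe(); print(o['t'],o['ee_pos'],o['ft_force'],o['joints'],abs(o['qvel']).max())
i=robot.camera_info('wrist');a=robot.camera('wrist');cv2.imwrite('pics/w5.png',cv2.resize(a,(640,480)))
for q,z in(('ring_gauge',.014),('stud_top',.062)):
    for d in robot.pinpoint('wrist',q)[:2]:
      p=onz(i,d['pixel'],z);print(q,round(d['p'],2),np.array(d['pixel']),p)
p=[.608,.2505,.02];print(local(p))
```

```text
10.95 [ 0.5945 -0.0313  0.1983] [ 0.6306 -0.8799 -0.1974] [-0.2562  0.559   0.3046  1.7538 -0.2169  0.8558  0.3239] 0.6306254577010447
ring_gauge 0.84 [259.4 178.7] [ 0.594  -0.0316  0.014 ]
stud_top 0.79 [259.7 189.9] [ 0.5937 -0.0292  0.062 ]
stud_top 0.52 [260.6 178.8] [ 0.5928 -0.0197  0.062 ]
[-274.5376  179.3787   60.5874]
```

View pics/w5.png

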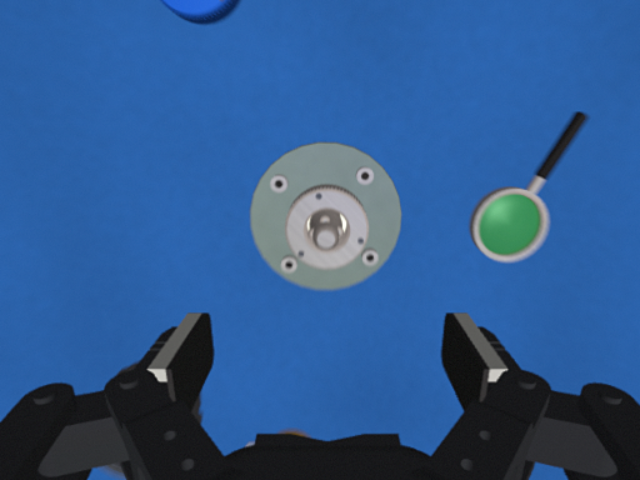

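The gauge is on the seat with the stud through it. Now the cap.

apply_moves:
  targets:
    - [[-46, 0, 10], [0, 0, 0], 85]
    - [[-92, 0, 20], [0, 0, 0], 85]
    - [[-138, 0, 30], [0, 0, 0], 85]
    - [[-184, 20, 40], [0, 0, 0], 85]
    - [[-230, 40, 50], [0, 0, 0], 85]
    - [[-274, 60, 60], [0, 0, 0], 85]
    - [[-274, 65, 60], [0, 0, 0], 85]
    - [[-274, 65, 60], [0, 0, 0], 85]

```text
t: 12.1
ee_pos: [0.6062, 0.2485, 0.1339]
orientation: [-1.281, 1.073, -1.08]
ft_force: [-0.4, 0.0, 1.1]
opening: 0.0846
```

Run:
```python
from h import *
o=robot.observe(); print(o['t'],o['ee_pos'],o['ft_force'],abs(o['qvel']).max())
i=robot.camera_info('wrist');a=robot.camera('wrist');cv2.imwrite('pics/w6.png',cv2.resize(a,(768,576)))
for d in robot.pinpoint('wrist','snap_cap')[:2]:
  p=onz(i,d['pixel'],0);print(round(d['p'],2),np.array(d['pixel']),p,local(p))
d=robot.regions_of('wrist','snap_cap')[0];c,_=cv2.findContours(d['region'].astype(np.uint8),0,1);c=max(c,key=cv2.contourArea)[:,0];print(d['p'],d['bbox'])
th=np.linspace(0,2*np.pi,40)
def sil(p):
  T=[[proj(i,(p[0]+r*np.cos(t),p[1]+r*np.sin(t),z)) for z in zz for t in th] for r,zz in((.022,(0,.006)),(.017,(.006,.04)))]
  H=[cv2.convexHull(np.array(t,np.float32)) for t in T]
  return [max(cv2.pointPolygonTest(h,tuple(map(float,k)),True) for h in H) for k in c[::2]]
s=least_squares(sil,p[:2],diff_step=1e-3,x_scale=.01);print('fit',s.x,np.abs(s.fun).mean(),local([*s.x,.02]))
```

```text
12.1 [0.6062 0.2485 0.1339] [-0.3863  0.0075  1.0948] 0.020170359718130797
0.83 [262.8 193. ] [0.6085 0.2489 0.    ] [ -0.3848 134.8541   0.5253]
0.83 [262.8, 194.9, 57.0, 62.5]
fit [0.6064 0.2526] 0.7181849485355377 [ -4.2685 115.0115  -0.8494]
```

View pics/w6.png

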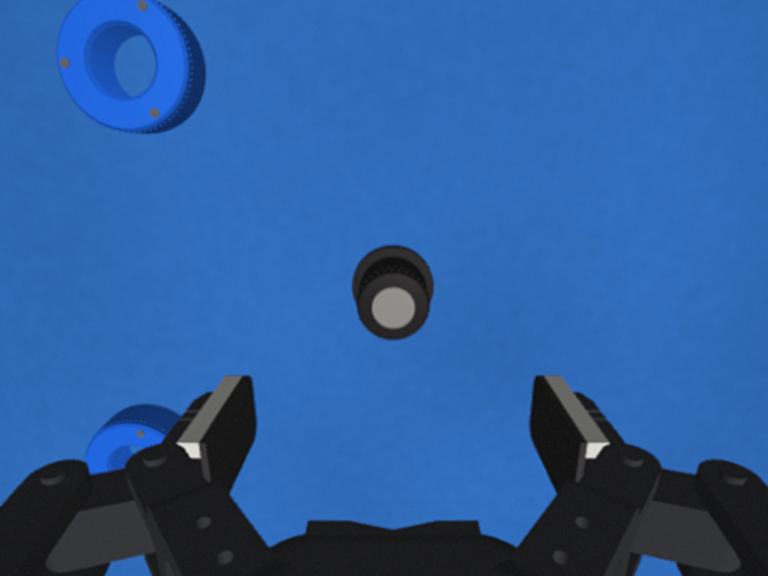

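Run:
```python
from h import *
i=robot.camera_info('wrist')
p=onz(i,(261.7,204.6),.04);print(p,local(p))
for y,z,off in((245,.006,-22),(339.5,.039,17)):
  p=onz(i,(262,y/1.5),z);print(p,local(p),'centre x',local(p)[0]-off)
a=onz(i,(352.5/1.5,190),.006);b=onz(i,(433.5/1.5,190),.006);print((local(a)+local(b))/2,np.linalg.norm(a-b))
print(R.from_rotvec(robot.observe()['orientation']).as_matrix())
```

```text
[0.6077 0.2514 0.04  ] [-2.9085 95.0192  0.3721]
[0.6043 0.274  0.006 ] [-25.6885 129.0712   0.6476] centre x -3.68850128127216
[0.6109 0.2347 0.039 ] [14.0719 95.9859  0.6066] centre x -2.928066066865517
[ -3.8134 129.0258   0.6942] 0.04366066952005068
[[ 0.1748  0.0089  0.9846]
 [-0.9846  0.0037  0.1747]
 [-0.0021 -1.      0.0095]]
```

apply_moves:
  targets:
    - [[-3, 20, 0.5], [-0.5, 0, 0], 85]
    - [[-3, 45, 0.5], [-0.5, 0, 0], 85]
    - [[-3, 70, 0.5], [-0.5, 0, 0], 85]
    - [[-3, 90, 0.5], [-0.5, 0, 0], 85]
    - [[-3, 98, 0.5], [-0.5, 0, 0], 85]
    - [[-3, 98, 0.5], [-0.5, 0, 0], 60]
    - [[-3, 98, 0.5], [-0.5, 0, 0], 45]
    - [[-3, 98, 0.5], [-0.5, 0, 0], 38]
  force: 40

```text
t: 13.25
ee_pos: [0.6082, 0.2517, 0.0378]
orientation: [-1.284, 1.079, -1.078]
ft_force: [0.1, -0.2, 0.6]
opening: 0.0377
```

apply_moves:
  targets:
    - [[0, 0, 0], [0, 0, 0], 25]
    - [[0, 0, 0], [0, 0, 0], 25]
    - [[0, 0, 0], [0, 0, 0], 25]
    - [[0, 0, 0], [0, 0, 0], 25]
    - [[0, -15, 0], [0, 0, 0], 25]
    - [[0, -50, 0], [0, 0, 0], 25]
    - [[0, -95, 0], [0, 0, 0], 25]
    - [[0, -120, 0], [0, 0, 0], 25]
  force: 100

```text
t: 14.25
ee_pos: [0.6086, 0.2515, 0.161]
orientation: [-1.282, 1.078, -1.078]
ft_force: [-1.0, -0.1, -0.8]
opening: 0.0315
```

Run:
```python
from h import *
o=robot.observe(); print(o['t'],o['ee_pos'],o['ft_force'],o['opening']);print(R.from_rotvec(o['orientation']).as_matrix())
print(local([.5949,-.0295,.062]))
```

```text
14.25 [0.6086 0.2515 0.161 ] [-0.9571 -0.0823 -0.8313] 0.03145436042798379
[[ 0.1746  0.0037  0.9846]
 [-0.9846  0.0039  0.1746]
 [-0.0031 -1.      0.0044]]
[274.5877  97.8805 -63.0132]
```

apply_moves:
  targets:
    - [[46, 0, -11], [0, 0, 0], 25]
    - [[92, 0, -22], [0, 0, 0], 25]
    - [[138, 0, -33], [0, 0, 0], 25]
    - [[184, 0, -44], [0, 0, 0], 25]
    - [[230, 0, -55], [0, 0, 0], 25]
    - [[274, 0, -63], [0, 0, 0], 25]
    - [[274, 0, -63], [0, 0, 0], 25]
    - [[274, 0, -63], [0, 0, 0], 25]

```text
t: 15.25
ee_pos: [0.5945, -0.0288, 0.1604]
orientation: [-1.281, 1.078, -1.078]
ft_force: [0.8, 0.4, -0.2]
opening: 0.0317
```

Run:
```python
from h import *
o=robot.observe(); print(o['t'],o['ee_pos'],o['ft_force'],o['opening']);print(R.from_rotvec(o['orientation']).as_matrix())
i=robot.camera_info('wrist');a=robot.camera('wrist');cv2.imwrite('pics/w7.png',a)
cv2.imwrite('pics/c7.png',cv2.resize(a[130:330,160:360],None,fx=3,fy=3,interpolation=cv2.INTER_CUBIC))
g=o['ee_pos']
print('stud loc',local([.5949,-.0295,.062]),'px',proj(i,[.5949,-.0295,.062]),'seat px',proj(i,[.5949,-.0295,.014]),'TCP-axis at captop',proj(i,g+[0,0,.0025]),'flange top',proj(i,g-[0,0,.0315]))
```

```text
15.25 [ 0.5945 -0.0288  0.1604] [ 0.778   0.401  -0.2157] 0.03166370287882266
[[ 0.1745  0.0042  0.9846]
 [-0.9846  0.0044  0.1745]
 [-0.0036 -1.      0.005 ]]
stud loc [ 1.6787 98.2649 -0.3662] px [np.float64(260.836490798), np.float64(208.3206974318491)] seat px [np.float64(260.6101661792629), np.float64(190.03509790348505)] TCP-axis at captop [np.float64(261.23451777528754), np.float64(286.2119120815552)] flange top [np.float64(260.8885408131797), np.float64(249.45079879004777)]
```

View pics/c7.png

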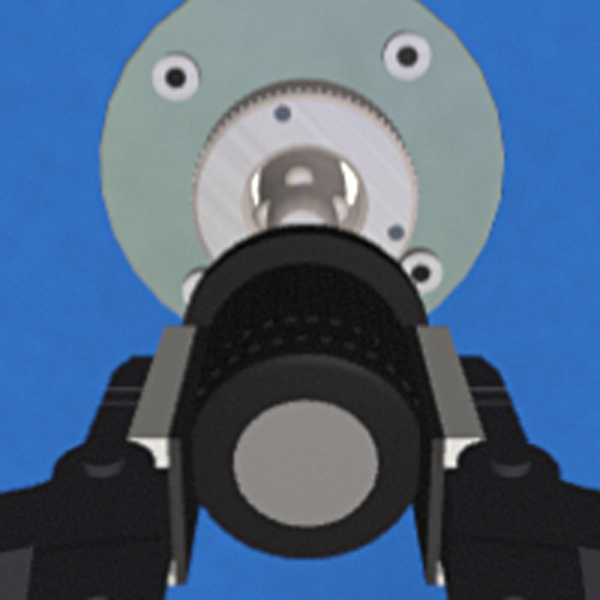

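Run:
```python
from h import *
i=robot.camera_info('wrist');g=robot.observe()['ee_pos'];h=g[2]
for n,px,z in(('top disc',(160+306/3,130+463/3),h+.0025),('flange far',(262.2,205),h-.0315),('fl L',(160+186/3,240),h-.0325),('fl R',(160+428/3,240),h-.0325),('head near',(262,130+557/3),h+.0015)):
  print(n,local(onz(i,px,z)))
```

```text
top disc [-0.8956 -2.4952  0.3138]
flange far [-24.2311  31.5927   0.4742]
fl L [ -4.7974  32.4203 -20.3085]
fl R [-4.7079 32.6219 21.4924]
head near [15.4967 -1.5559  0.3361]
```

apply_moves:
  targets:
    - [[2, 5, -0.5], [0, 0, 0], 25]
    - [[3, 20, -0.8], [0, 0, 0], 25]
    - [[3, 38, -0.8], [0, 0, 0], 25]
    - [[3, 52, -0.8], [0, 0, 0], 25]
    - [[3, 59, -0.8], [0, 0, 0], 25]
    - [[3, 64, -0.8], [0, 0, 0], 25]
    - [[3, 69, -0.8], [0, 0, 0], 25]
    - [[3, 72, -0.8], [0, 0, 0], 25]
  force: 120

```text
t: 16.3
ee_pos: [0.5947, -0.031, 0.0882]
orientation: [-1.281, 1.077, -1.078]
ft_force: [-0.3, 1.0, -1.4]
opening: 0.0313
```

apply_moves:
  targets:
    - [[0, 2, 0], [0, 0, 0], 25]
    - [[0, 4, 0], [0, 0, 0], 25]
    - [[0, 5, 0], [0, 0, 0], 25]
    - [[0, 6, 0], [0, 0, 0], 25]
    - [[0, 7, 0], [0, 0, 0], 25]
    - [[0, 8, 0], [0, 0, 0], 25]
    - [[0, 8, 0], [0, 0, 0], 25]
    - [[0, 8, 0], [0, 0, 0], 25]

```text
t: 17.3
ee_pos: [0.5942, -0.0307, 0.0796]
orientation: [-1.282, 1.078, -1.077]
ft_force: [0.1, 2.9, -13.2]
opening: 0.0312
```

apply_moves:
  targets:
    - [[0, 1, 0], [0, 0, 0], 25]
    - [[0, 2, 0], [0, 0, 0], 25]
    - [[0, 3, 0], [0, 0, 0], 25]
    - [[0, 3.5, 0], [0, 0, 0], 25]
    - [[0, 4, 0], [0, 0, 0], 25]
    - [[0, 4, 0], [0, 0, 0], 25]
    - [[0, 4, 0], [0, 0, 0], 25]
    - [[0, 4, 0], [0, 0, 0], 25]

```text
t: 18.3
ee_pos: [0.5946, -0.0309, 0.0763]
orientation: [-1.281, 1.077, -1.077]
ft_force: [-2.6, 1.3, 9.2]
opening: 0.031
```

apply_moves:
  targets:
    - [[0, 0.5, 0], [0, 0, 0], 25]
    - [[0, 1, 0], [0, 0, 0], 25]
    - [[0, 1, 0], [0, 0, 0], 25]
    - [[0, 1, 0], [0, 0, 0], 25]
    - [[0, 1, 0], [0, 0, 0], 25]
    - [[0, 1, 0], [0, 0, 0], 25]
    - [[0, 1, 0], [0, 0, 0], 25]
    - [[0, 1, 0], [0, 0, 0], 25]

```text
t: 19.3
ee_pos: [0.5946, -0.0309, 0.0763]
orientation: [-1.281, 1.077, -1.077]
ft_force: [-6.0, 1.5, 16.4]
opening: 0.0308
```

Run:
```python
from h import *
a=robot.camera('wrist');b=robot.camera('scene');o=robot.observe();print(o['ft_force'],o['ee_pos'])
c=cv2.resize(b[130:250,210:350],None,fx=3.2,fy=3.2,interpolation=cv2.INTER_CUBIC)
d=cv2.resize(a[150:350,170:350],(346,384))
cv2.imwrite('pics/f.png',np.hstack([c,d]))
```

```text
[-6.9033  1.9323 16.6722] [ 0.5946 -0.031   0.0763]
```

View pics/f.png

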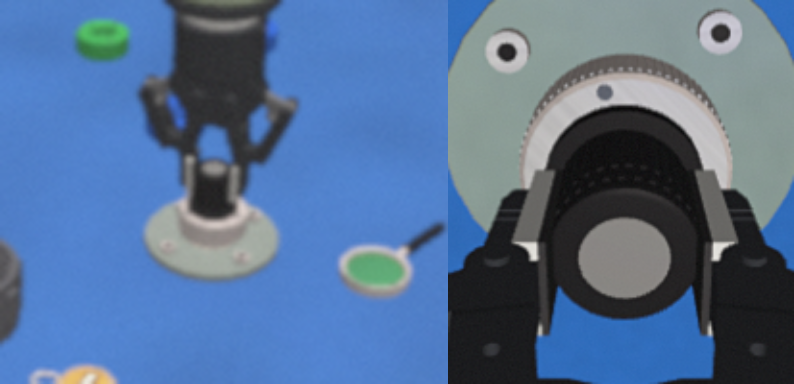

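The flange is on the gauge. I'll firm up the push a little.

apply_moves:
  targets:
    - [[0, 1.2, 0], [0, 0, 0], 25]
    - [[0, 1.5, 0], [0, 0, 0], 25]
    - [[0, 1.8, 0], [0, 0, 0], 25]
    - [[0, 2, 0], [0, 0, 0], 25]
    - [[0, 2, 0], [0, 0, 0], 25]
    - [[0, 2, 0], [0, 0, 0], 25]
    - [[0, 2, 0], [0, 0, 0], 25]
    - [[0, 2, 0], [0, 0, 0], 25]

```text
t: 20.4
ee_pos: [0.5947, -0.0309, 0.0762]
orientation: [-1.28, 1.077, -1.077]
ft_force: [-12.4, 2.8, 36.2]
opening: 0.0309
```

apply_moves:
  targets:
    - [[0, 1.6, 0], [0, 0, 0], 25]
    - [[0, 1.6, 0], [0, 0, 0], 25]
    - [[0, 1.6, 0], [0, 0, 0], 25]
    - [[0, 1.6, 0], [0, 0, 0], 25]
    - [[0, 1.6, 0], [0, 0, 0], 25]
    - [[0, 1.6, 0], [0, 0, 0], 25]
    - [[0, 1.6, 0], [0, 0, 0], 25]
    - [[0, 1.6, 0], [0, 0, 0], 25]

```text
t: 21.4
ee_pos: [0.5947, -0.031, 0.0762]
orientation: [-1.279, 1.077, -1.077]
ft_force: [-12.2, 2.5, 31.0]
opening: 0.031
```

Run:
```python
from h import *
o=robot.observe();print(o['t'],o['ft_force'],o['ee_pos'])
if 12<o['ft_force'][2]<38: print(robot.close_job())
```

```text
21.4 [-12.1579   2.539   30.9531] [ 0.5947 -0.031   0.0762]
the job is handed in; nothing more can be done
None
```

I lowered the bare steel ring gauge over the post onto its seat. I then gripped the snap cap, pressed it down over the stud until it was home on the gauge, and handed in at 21.4 s, still gripping and pressing with about 31 N.

- **Gauge:** the seat contact came at the height I had worked out, with TCP z at 45 mm. The picture after release showed the gauge on the seat with the stud through it.
- **Cap:** while pushing, the force turned to a 13 N downward pull, which I read as the click. The cap then met the gauge at TCP z 76.2 mm, within about 1 mm of the height expected for fully home. The wrist and scene pictures show the flange on the gauge, with no sign of slip in the grip.
- **Push:** it rose to 36 N at one point, close to the 40 N limit. I eased it slightly to 31 N before handing in, without lifting. About 12 N of sideways force remained at the end.
- **Not checked:** I did not compare the bystanders' positions before and after. All paths stayed clear of them, and I saw no unexpected force on the tool.

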